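Set out the painter's bottles in the order of the coloured pockets

TASK

Move the row of four paint bottles from the wooden storage rack into the painter's grey rack, so that the row there follows the order of its coloured pockets: each bottle upright, right down on the floor of the pocket of its own colour. Set each bottle down gently, without dropping it or tipping it over, and leave the tape roll and the lying paint tube where they are.

Things in the scene. Friction and masses are not known exactly. Their poses are not given: they have to be found in the camera images.
- bottle_yellow: loose bright yellow paint bottle, black cap: body 40 mm across to 64 mm height, cap 23 mm across, top at 85 mm; 0.08-0.17 kg. Origin: centre of underside, z up. Starts in a fixed wooden rack (four bays about 67 mm apart, any order; floor 5 mm, wall tops 33 mm above table); its y axis then lies along the row, x across it: room for fingers on its x sides, next bottle 20 mm off in y or more
- bottle_magenta: loose magenta pink paint bottle, black cap: body 40 mm across to 64 mm height, cap 23 mm across, top at 85 mm; 0.08-0.17 kg. Origin: centre of underside, z up. Starts in a fixed wooden rack (four bays about 67 mm apart, any order; floor 5 mm, wall tops 33 mm above table); its y axis then lies along the row, x across it: room for fingers on its x sides, next bottle 20 mm off in y or more
- bottle_blue: loose dark blue paint bottle, black cap: body 40 mm across to 64 mm height, cap 23 mm across, top at 85 mm; 0.08-0.17 kg. Origin: centre of underside, z up. Starts in a fixed wooden rack (four bays about 67 mm apart, any order; floor 5 mm, wall tops 33 mm above table); its y axis then lies along the row, x across it: room for fingers on its x sides, next bottle 20 mm off in y or more
- bottle_green: loose green paint bottle, black cap: body 40 mm across to 64 mm height, cap 23 mm across, top at 85 mm; 0.08-0.17 kg. Origin: centre of underside, z up. Starts in a fixed wooden rack (four bays about 67 mm apart, any order; floor 5 mm, wall tops 33 mm above table); its y axis then lies along the row, x across it: room for fingers on its x sides, next bottle 20 mm off in y or more
- pocket_yellow: fixed bright yellow square open-topped pocket, outside 66 x 66 mm, 28 mm high, inside 56 x 56 mm. Origin: centre of its underside, 10 mm above the table on a grey board; inner floor 5 mm and rim 28 mm above the origin. Four pockets stand in a row 68 mm apart, in any order; y axis along the row, x across it, z up
- pocket_magenta: fixed magenta pink square open-topped pocket, outside 66 x 66 mm, 28 mm high, inside 56 x 56 mm. Origin: centre of its underside, 10 mm above the table on a grey board; inner floor 5 mm and rim 28 mm above the origin. Four pockets stand in a row 68 mm apart, in any order; y axis along the row, x across it, z up
- pocket_blue: fixed dark blue square open-topped pocket, outside 66 x 66 mm, 28 mm high, inside 56 x 56 mm. Origin: centre of its underside, 10 mm above the table on a grey board; inner floor 5 mm and rim 28 mm above the origin. Four pockets stand in a row 68 mm apart, in any order; y axis along the row, x across it, z up
- pocket_green: fixed green square open-topped pocket, outside 66 x 66 mm, 28 mm high, inside 56 x 56 mm. Origin: centre of its underside, 10 mm above the table on a grey board; inner floor 5 mm and rim 28 mm above the origin. Four pockets stand in a row 68 mm apart, in any order; y axis along the row, x across it, z up
- tape_roll: bystander: loose beige roll of masking tape lying flat, 90 mm across, 24 mm high; origin: centre of its underside. Not to be disturbed
- paint_tube: bystander: loose lying white and grey paint tube with a black cap, about 136 mm long (along its x axis), 50 mm wide, 24 mm high; origin: near its middle, at table height. Not to be disturbed
Things that resemble listed ones, but are neither listed nor needed, are in the scene too. What is shaped like the bottle_yellow but white is not meant. What is shaped like the bottle_magenta but white is not meant.

How it is judged (in metres and radians):
At the end, for the whole second after the job is handed in: Every bottle stands in the pocket of its own colour: within 12.5 mm of the pocket's centre, its underside within about 4 mm of the pocket's floor, upright within 0.12 rad, at rest (under 0.02 m/s) and released (horizontal distance between bottle_yellow and pocket_yellow below 0.0125 m and z of bottle_yellow in the frame of pocket_yellow between 0.002 and 0.009 m and angle between each of bottle_yellow, bottle_magenta, bottle_blue, bottle_green's own z axis and vertical below 0.12 rad and linear speed of each of bottle_yellow, bottle_magenta, bottle_blue, bottle_green below 0.02 m/s and horizontal distance between bottle_magenta and pocket_magenta below 0.0125 m and z of bottle_magenta in the frame of pocket_magenta between 0.002 and 0.009 m and horizontal distance between bottle_blue and pocket_blue below 0.0125 m and z of bottle_blue in the frame of pocket_blue between 0.002 and 0.009 m and horizontal distance between bottle_green and pocket_green below 0.0125 m and z of bottle_green in the frame of pocket_green between 0.002 and 0.009 m); the robot touches nothing.
It fails at once if a bottle is dropped, or slammed down, instead of being set down (faster than 0.7 m/s close above the rack or table) ((height (world z) of bottle_yellow below 0.035 m and linear speed of bottle_yellow above 0.7 m/s) or (height (world z) of bottle_magenta below 0.035 m and linear speed of bottle_magenta above 0.7 m/s) or (height (world z) of bottle_blue below 0.035 m and linear speed of bottle_blue above 0.7 m/s) or (height (world z) of bottle_green below 0.035 m and linear speed of bottle_green above 0.7 m/s)).
It fails at once if a bottle is tipped over (more than 50 degrees) (angle between any of bottle_yellow, bottle_magenta, bottle_blue, bottle_green's own z axis and vertical above 0.87 rad).
It fails at once if the tape roll or the paint tube is pushed out of place (more than 20 mm) (distance of any of tape_roll, paint_tube from where it was at the start of the episode above 0.02 m).
It also fails if it takes over 102 s, if anything falls off the work surface, if the arm or the gripper's body presses on something with over 40 N, if the wrist force passes 120 N, or if a joint passes its speed limit or range.

ROBOT

A 6-joint arm with a two-finger parallel gripper is mounted at the origin on the work surface. World frame = base frame: x ahead of the robot, y to its left, z up, the work surface at z = 0. Lengths are in m, angles in degrees, forces in N, time in s.
With the tool pointing down it reaches from about 0.4 to 0.825 m from the base axis. Payload 7 kg.
Tool frame: the origin (TCP) lies at the centre of the arm's flange, where the gripper is bolted on; the fingertips stand 178 mm ahead of it and the grasp point (between the pads) lies 159 mm ahead of it; x points along the fingers, y is the direction in which the jaws open and shut, and the axes are right-handed (so a half turn about x gives the same grasp; the last joint's range is limited). The gripper opens to 88 mm and grips with 3 to 60 N. Pads are 19 mm wide; open, the fingers measure 130 mm over their backs; the gripper's body (78 mm by 193 mm) begins 47 mm behind the grasp point.
Start: joints at [-52.535, 20.546, 0.682, 0, -70.136, -16.507], TCP at [0.241, -0.63, 0.405] pointing down, gripper open.
Joint ranges: [-176.03, 176.03], [-82.01, 121.73], [-58.28, 71.71], [-173.87, 95.51], [-174.79, -0.11], [-173.66, 173.66]. Speed limits (degrees/s): [136.94, 136.94, 172.46, 180, 180, 180].

INTERFACE

Orientations are given as [roll, pitch, yaw] about the fixed x, y, z axes, in that order (R = Rz(yaw) Ry(pitch) Rx(roll)).
In Python, from plant import ctrl gives the robot as it stands. The module is installed in compiled form; this text tells all that it offers.
- The arm moves only by the shell command python3 -m inch 'ROWS'. ROWS is JSON, one flat list of numbers, 7 for each row, row after row: the shift along the tool's x, y, z in m, then the turn, a rotation vector about the tool's x, y, z in degrees, then the finger opening in m, from 0 to 0.0876. In form: [dx, dy, dz, rx, ry, rz, hand, dx, dy, dz, rx, ry, rz, hand, ...]. A call has 1 to 20 rows; each row shifts and turns the pose as measured when the row begins, along the tool's axes as they then stand; what a row does not reach is not made up. A row lasts 1/8 s, in which the tool goes at most 62.5 mm and 10.7 degrees, less where a joint would pass 70% of its speed; a pose out of reach is approached as far as the arm can. A call with a gripper value outside its range is refused whole. The fingers move at their own pace and stop on an object; the grip force is fixed at half the most. Time passes only in rows, so rows that do not move let the fingers close. It gives the time, the measured TCP pose, the force and the opening at its end, in the units of the state.
- ctrl.get_obs(): the state, without advancing time (a new reading comes with each control period).
- ctrl.snapshot(name): name is "side" or "top"; returns a dict with "color" (400x640x3 uint8, red, green, blue), "depth" (400x640 float32, m along the optical axis (not along the pixel's ray), 0 where there is no reading), "K" (3x3 intrinsics, pixels), "k1" (the pictures are not rectified: a ray, as slopes to the right and down, at radius r is drawn at 1 + k1 r^2 times it, then the intrinsics apply), "position" and "attitude" of the camera in the world. Camera axes: x right, y up, looking along -z (the intrinsics and any distortion apply to the point x, -y, -z); pixel columns grow to the right and rows downward; lengths in m; the calibration is good to about 2 mm. A picture is of the moment at which its call begins.
- ctrl.close_job(): hands the job in, once; it reports no verdict.
The state is a dict: "clock": time; "joint_pos": joint angles; "qvel": joint speeds; "tau": joint torques, N m; "tool_pos": TCP position; "orientation": TCP orientation; "force": force on the tool from outside, world axes, zero at the start; "moment": the same for the moment, N m; "opening": finger opening in m.
Only numpy, scipy, OpenCV 4.12 (cv2) and the standard library are available. Lean on these libraries where they do the work, as an engineer would, in place of code of your own. Each camera call takes 0.05 s, during which the arm holds its last target.

## Working session

There is one attempt and no reset: what is moved stays moved. The work goes in short steps, Python scripts to look and compute and a shell command to move; the robot and the scene stay as the last step left them, time stands still between calls to the robot, and variables do not carry over. Pictures are saved under pics/ and viewed, and the job is handed in when it is done.

```bash
mkdir -p pics; ls; python3 - <<'E'
from plant import ctrl
import cv2,pickle
print(ctrl.get_obs())
for n in("side","top"):
    s=ctrl.snapshot(n); pickle.dump(s,open(f"{n}0.pkl","wb"))
    cv2.imwrite(f"pics/{n}0.png",s["color"][:,:,::-1])
    print(n,s["K"].tolist(),s["k1"],s["position"],s["attitude"])
E
```

```text
pics
{'clock': 0.0, 'joint_pos': array([-5.25345001e+01,  2.05924717e+01,  6.33577666e-01, -1.93598390e-02,
       -7.01335050e+01, -1.65043748e+01]), 'qvel': array([-0.06686721,  0.02855049,  0.0543221 , -0.0254104 , -0.06958627,
       -0.02222319]), 'tau': array([-3.81296617e-03, -5.82713270e+01,  2.93045175e+01,  6.99667767e+00,
        6.91859706e-03, -1.54348954e-04]), 'tool_pos': array([ 0.24137724, -0.63017042,  0.40371163]), 'orientation': array([ 95.36325646,  89.90582511, 116.31778781]), 'force': array([ 0.68430971,  0.29761309, -0.52419437]), 'moment': array([0.051113  , 0.01982364, 0.00773228]), 'opening': 0.08748575269285366}
side [[367.22689464257536, 0.0, 323.00788708103744], [0.0, 367.22689464257536, 195.23571755290683], [0.0, 0.0, 1.0]] -0.052000510499831135 [ 0.14128335 -0.4903676   0.51064778] [ 54.84523835   1.1038362  -41.52086466]
top [[501.7415284036546, 0.0, 315.78714931718554], [0.0, 501.7415284036546, 202.31749759253336], [0.0, 0.0, 1.0]] -0.08154939685633941 [ 0.47671789 -0.0177059   1.15969906] [  4.87839142   1.33742354 -90.90670632]
```

View pics/top0.png

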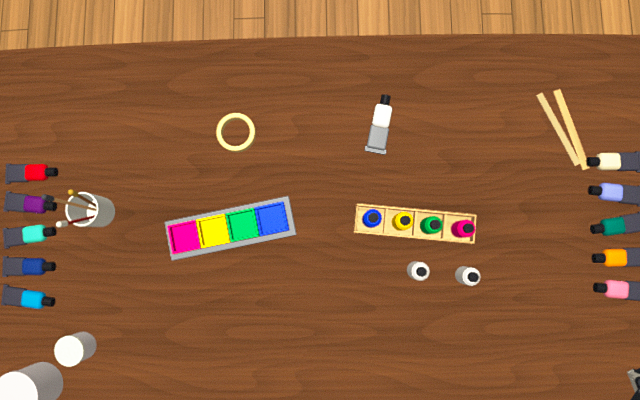

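View pics/side0.png

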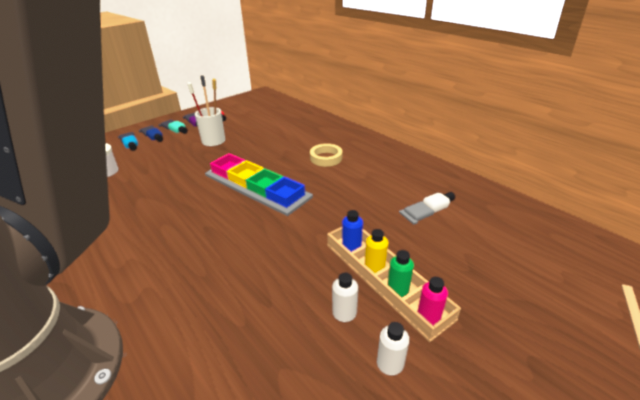

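The top view shows the grey rack at left, with pockets magenta (184,237), yellow (214,230), green (243,224) and blue (273,218). The wooden rack is at right, with bottles blue (372,217), yellow (402,220), green (431,225) and magenta (463,229). There are two white decoys at (420,271) and (468,276). The tape roll is at (236,131) and the tube at (380,125).

```bash
cat > h.py <<'E'
import numpy as np,cv2,pickle
from scipy.spatial.transform import Rotation as R
def cloud(s):
    v,u=np.mgrid[0:400,0:640].astype(float)
    K=s["K"];k1=s["k1"]
    pts=cv2.undistortPoints(np.stack([u.ravel(),v.ravel()],1)[:,None],K,np.array([k1,0,0,0,0.]))[:,0]
    d=s["depth"].ravel()
    P=np.stack([pts[:,0]*d,-pts[:,1]*d,-d],1)
    W=R.from_euler("xyz",s["attitude"],degrees=True).apply(P)+s["position"]
    W[d==0]=np.nan
    return W.reshape(400,640,3)
E
python3 - <<'E'
from h import *
np.set_printoptions(precision=4,suppress=True)
for n in("top","side"):
    s=pickle.load(open(n+"0.pkl","rb"));W=cloud(s);c=s["color"];hsv=cv2.cvtColor(c,cv2.COLOR_RGB2HSV)
    x,y,z=W[...,0],W[...,1],W[...,2]
    print(n,"table z",np.nanmedian(z[(abs(x-.3)<.05)&(abs(y)<.1)]))
    # caps: dark points z in .08-.1
    m=((z>.07)&(z<.105)&(hsv[...,2]<70)&(x>.3)&(x<.6)&(y<0)&(y>-.45)).astype(np.uint8)
    nn,l,st,ce=cv2.connectedComponentsWithStats(m)
    for i in range(1,nn):
        if st[i,4]>8:
            p=W[l==i]; t=p[p[:,2]>np.percentile(p[:,2],60)-.003]
            ctr,r=cv2.minEnclosingCircle(t[:,:2].astype(np.float32))
            print(" cap",ce[i],st[i,4],"top z",np.percentile(p[:,2],80),np.array(ctr),r,(t.min(0)+t.max(0))[:2]/2)
    # pockets by colour
    for name,h in(("yellow",(20,35)),("green",(60,85)),("blue",(105,128)),("magenta",(150,175))):
        m=(hsv[...,0]>=h[0])&(hsv[...,0]<=h[1])&(hsv[...,1]>180)&(hsv[...,2]>70)&(z>.005)
        mp=m&(x>.3)&(x<.65)&(y>.03)&(y<.4)
        rim=mp&(z>.033)
        if rim.sum()>20:
            b=cv2.minAreaRect(W[rim][:,:2].astype(np.float32)*1000)
            fl=W[mp&(z<.022)]
            print(" pocket",name,rim.sum(),b,"rimz",np.median(z[rim]),"floor z",np.median(fl[:,2]),fl.shape,cv2.minAreaRect(fl[:,:2].astype(np.float32)*1000)[:2])
        mb=m&(x>.3)&(x<.65)&(y<0)&(y>-.45)&(z>.05)&(z<.075)
        p=W[mb]; print(" bottle",name,len(p),np.percentile(p[:,2],90),(p.min(0)+p.max(0))/2,np.ptp(p,axis=0))
    for nm,m in (("rackwood",(z>.028)&(z<.038)&(x>.3)&(x<.6)&(y<-.02)&(y>-.45)&(hsv[...,0]<20)),):
        print(nm,cv2.minAreaRect(W[m][:,:2].astype(np.float32)*1000))
E
```

```text
top table z -0.0004398818266433402
 cap [372.9808 217.4038] 52 top z 0.091314316936608 [ 0.5338 -0.1157] 0.009423425421118736 [ 0.5337 -0.1157]
 cap [405.1176 220.2745] 51 top z 0.09204984693489204 [ 0.5266 -0.1829] 0.009270315058529377 [ 0.5272 -0.1833]
 cap [434.5077 224.3385] 65 top z 0.09098749783390447 [ 0.5165 -0.247 ] 0.009654384106397629 [ 0.5175 -0.2477]
 cap [467.7656 227.6875] 64 top z 0.09140655685397778 [ 0.5077 -0.3178] 0.009858542121946812 [ 0.5088 -0.3178]
 cap [420.8983 271.2203] 59 top z 0.08610764745875836 [ 0.4176 -0.2155] 0.00902457907795906 [ 0.4173 -0.2155]
 cap [472.4776 276.6119] 67 top z 0.08651403573779697 [ 0.4034 -0.3259] 0.009794964455068111 [ 0.4043 -0.3263]
 pocket yellow 245 ((512.8370361328125, 241.51852416992188), (65.95240783691406, 68.45199584960938), 10.074060440063477) rimz 0.03721047994245463 floor z 0.014560484487829872 (568, 3) ((516.5020751953125, 247.45962524414062), (63.14204406738281, 60.530242919921875))
 bottle yellow 142 0.07440574210745832 [ 0.5272 -0.1837  0.0626] [0.0373 0.0386 0.0246]
 pocket green 223 ((525.8773803710938, 174.4091
[... 2634 characters left out ...]
55) rimz 0.03561326969369619 floor z 0.015153691071109032 (289, 3) ((537.3416748046875, 104.54177856445312), (64.30796813964844, 65.37467956542969))
 bottle blue 247 0.07372368795336279 [ 0.5309 -0.1217  0.0625] [0.0361 0.0317 0.0249]
 pocket magenta 103 ((499.7801513671875, 308.8741149902344), (68.3156967163086, 65.6283950805664), 11.458683967590332) rimz 0.035734438939620805 floor z 0.015218669615711222 (153, 3) ((498.00469970703125, 307.96160888671875), (64.79023742675781, 62.15791702270508))
 bottle magenta 413 0.0740520300307555 [ 0.5047 -0.3219  0.0625] [0.0352 0.0365 0.0249]
rackwood ((475.9459228515625, -215.40599060058594), (281.42095947265625, 159.6785430908203), 83.51126861572266)
```

Both cameras agree to about 3 mm, and heights and sizes match the description. I'll confirm the bottles in a crop and set up a targeting helper.

```bash
cat > go.py <<'E'
import sys,numpy as np
from scipy.spatial.transform import Rotation as R
from plant import ctrl
B=dict(blue=(.5328,-.1165),yellow=(.526,-.184),green=(.516,-.248),magenta=(.5075,-.319))
P=dict(blue=(.5375,.1077),green=(.525,.1735),yellow=(.5127,.241),magenta=(.500,.3085))
def info(x,y,z,jaw):
    o=ctrl.get_obs(); Rc=R.from_euler("xyz",o["orientation"],degrees=True)
    best=None
    for a in(jaw,jaw+180):
        yv=np.array([np.cos(np.radians(a)),np.sin(np.radians(a)),0]);xv=np.array([0,0,-1.])
        Rt=R.from_matrix(np.stack([xv,yv,np.cross(xv,yv)],1)); rv=(Rc.inv()*Rt).as_rotvec(degrees=True)
        if best is None or np.linalg.norm(rv)<np.linalg.norm(best[0]): best=(rv,Rt)
    d=np.array([x,y,z])-o["tool_pos"]
    np.set_printoptions(precision=4,suppress=True)
    print("t",round(o["clock"],2),"pos",o["tool_pos"],"open",round(o["opening"],4),"F",o["force"],"j6",o["joint_pos"][5])
    print(" turn(rotvec tool)",best[0],"| shift in present axes",Rc.inv().apply(d),"| shift after turn",best[1].inv().apply(d))
k,c,z=sys.argv[1:4]
x,y=(B if k=="b" else P)[c]; info(x,y,float(z),-7.1 if k=="b" else 10.6)
E
python3 go.py b magenta .34; python3 go.py p magenta .34
python3 - <<'E'
import pickle,cv2
s=pickle.load(open("side0.pkl","rb"))["color"][180:380,310:470,::-1]
cv2.imwrite("pics/crop.png",cv2.resize(s,None,fx=3,fy=3,interpolation=cv2.INTER_CUBIC))
E
```

```text
t 0.1 pos [ 0.2414 -0.6302  0.4038] open 0.0875 F [-0.2955 -0.3917 -0.0713] j6 -16.506509143495173
 turn(rotvec tool) [-61.9484   0.0389  -0.0811] | shift in present axes [0.064  0.1954 0.3598] | shift after turn [ 0.0638 -0.2256  0.3417]
t 0.1 pos [ 0.2414 -0.6302  0.4038] open 0.0875 F [-0.2955 -0.3917 -0.0713] j6 -16.506509143495173
 turn(rotvec tool) [-79.6484   0.0526  -0.0766] | shift in present axes [0.0649 0.7841 0.5772] | shift after turn [ 0.0638 -0.4269  0.8751]
```

View pics/crop.png

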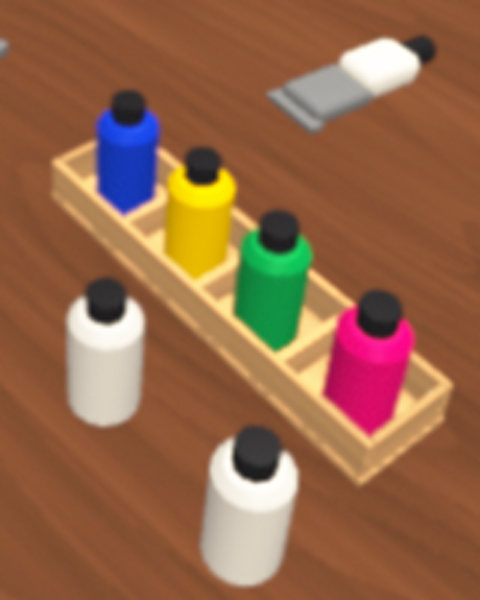

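The crop shows the four coloured bottles standing in the wooden rack. The two white ones outside it, at crop (105,350) and (248,505), are the decoys. I'll take magenta first.

```bash
python3 -m inch '[0,0,0,-10.3,0,0,0.0876, 0,0,0,-10.3,0,0,0.0876, 0,0,0,-10.3,0,0,0.0876, 0,0,0,-10.3,0,0,0.0876, 0,0,0,-10.3,0,0,0.0876, 0,0,0,-10.3,0,0,0.0876, 0,-0.028,0.043,0,0,0,0.0876, 0,-0.028,0.043,0,0,0,0.0876, 0,-0.028,0.043,0,0,0,0.0876, 0,-0.028,0.043,0,0,0,0.0876, 0,-0.028,0.043,0,0,0,0.0876, 0,-0.028,0.043,0,0,0,0.0876, 0,-0.028,0.043,0,0,0,0.0876]'; python3 go.py b magenta .34
```

```text
clock: 1.72
tool_pos: [0.4675, -0.3415, 0.3977]
orientation: [40.4, 89.2, 124.9]
force: [2.0, -0.9, -0.0]
opening: 0.0879
t 1.73 pos [ 0.4675 -0.3415  0.3977] open 0.0879 F [ 1.9934 -0.9012 -0.0329] j6 11.697720477779688
 turn(rotvec tool) [ 1.6101  0.5859 -0.5131] | shift in present axes [ 0.0576 -0.0382  0.0256] | shift after turn [ 0.0577 -0.0369  0.0273]
```

```bash
python3 -m inch '[0.02,-0.019,0.013,1.6,0.6,-0.5,0.0876, 0.02,-0.018,0.013,0,0,0,0.0876, 0.018,0,0,0,0,0,0.0876, 0,0,0,0,0,0,0.0876]'; python3 go.py b magenta .215
```

```text
clock: 2.22
tool_pos: [0.5103, -0.3147, 0.3375]
orientation: [82.9, 90.0, 166.1]
force: [-0.7, -0.9, 0.1]
opening: 0.0877
t 2.23 pos [ 0.5103 -0.3147  0.3375] open 0.0877 F [-0.7417 -0.8991  0.1197] j6 6.185478182820403
 turn(rotvec tool) [ 0.2785  0.0051 -0.0418] | shift in present axes [ 0.1225  0.0022 -0.0046] | shift after turn [ 0.1225  0.0023 -0.0046]
```

```bash
python3 -m inch '[0.03,0.002,-0.005,0.3,0,0,0.0876, 0.035,0,0,0,0,0,0.0876, 0.03,0,0,0,0,0,0.0876, 0.02,0,0,0,0,0,0.0876, 0,0,0,0,0,0,0.0876]'; python3 go.py b magenta .215
```

```text
clock: 2.85
tool_pos: [0.5086, -0.3215, 0.2241]
orientation: [-112.6, 89.7, -29.8]
force: [1.0, -0.6, 0.8]
opening: 0.0874
t 2.85 pos [ 0.5086 -0.3215  0.2241] open 0.0874 F [ 0.9832 -0.5974  0.8359] j6 6.42657340916301
 turn(rotvec tool) [-0.0776 -0.1077  0.2576] | shift in present axes [0.009  0.0015 0.0024] | shift after turn [0.0091 0.0014 0.0023]
```

```bash
python3 -m inch '[0.009,0.001,0.0025,0,0,0.2,0.0876, 0,0,0,0,0,0,0.0876, 0,0,0,0,0,0,0.03, 0,0,0,0,0,0,0.03, 0,0,0,0,0,0,0.03, 0,0,0,0,0,0,0.03, 0,0,0,0,0,0,0.03]'; python3 go.py b magenta .215
```

```text
clock: 3.72
tool_pos: [0.5092, -0.3194, 0.2188]
orientation: [-115.4, 89.6, -32.5]
force: [-1.4, 0.4, 0.2]
opening: 0.0432
t 3.73 pos [ 0.5092 -0.3194  0.2188] open 0.0432 F [-1.3547  0.4264  0.1973] j6 6.1392849705435255
 turn(rotvec tool) [-0.062  -0.1816  0.3827] | shift in present axes [0.0038 0.0017 0.0002] | shift after turn [0.0038 0.0017 0.0002]
```

```bash
python3 -m inch '[0,0,0,0,0,0,0.03, 0,0,0,0,0,0,0.03]'; python3 go.py b magenta .215
```

```text
clock: 3.98
tool_pos: [0.5091, -0.3194, 0.2188]
orientation: [-116.4, 89.6, -33.6]
force: [-1.0, -0.2, 0.5]
opening: 0.0396
t 3.98 pos [ 0.5091 -0.3194  0.2188] open 0.0396 F [-0.9714 -0.2419  0.5181] j6 6.1398682742538835
 turn(rotvec tool) [-0.0612 -0.1809  0.3635] | shift in present axes [0.0037 0.0016 0.0002] | shift after turn [0.0038 0.0016 0.0002]
```

Gripped at 39.6 mm. Bottle underside is at TCP z − 0.214. Now lift.

```bash
python3 -m inch '[-0.01,0,0,0,0,0,0.03, -0.02,0,0,0,0,0,0.03, -0.03,0,0,0,0,0,0.03, -0.03,0,0,0,0,0,0.03, -0.03,0,0,0,0,0,0.03, -0.015,0,0,0,0,0,0.03]'; python3 go.py p magenta .35
```

```text
clock: 4.72
tool_pos: [0.5077, -0.3186, 0.3586]
orientation: [-125.7, 89.8, -42.9]
force: [0.5, 0.4, -0.9]
opening: 0.0398
t 4.72 pos [ 0.5077 -0.3186  0.3586] open 0.0398 F [ 0.4574  0.3808 -0.8854] j6 6.169751347119679
 turn(rotvec tool) [-17.7739  -0.1697   0.1721] | shift in present axes [0.0068 0.086  0.6213] | shift after turn [ 0.0086 -0.1078  0.6178]
```

```bash
python3 -m inch '[0,0,0,-5.9,0,0,0.03, 0,0,0,-5.9,0,0,0.03, 0,0,0,-5.9,0,0,0.03, 0,-0.004,0.025,0,0,0,0.03, 0,-0.007,0.04,0,0,0,0.03, 0,-0.007,0.04,0,0,0,0.03, 0,-0.007,0.04,0,0,0,0.03, 0,-0.007,0.04,0,0,0,0.03, 0,-0.007,0.04,0,0,0,0.03, 0,-0.007,0.04,0,0,0,0.03, 0,-0.007,0.04,0,0,0,0.03, 0,-0.007,0.04,0,0,0,0.03, 0,-0.007,0.04,0,0,0,0.03, 0,-0.007,0.04,0,0,0,0.03, 0,-0.007,0.04,0,0,0,0.03, 0,-0.007,0.04,0,0,0,0.03, 0,-0.007,0.04,0,0,0,0.03, 0,-0.004,0.025,0,0,0,0.03]'; python3 go.py p magenta .35
```

```text
clock: 6.98
tool_pos: [0.4917, 0.2764, 0.3544]
orientation: [104.8, 89.7, -154.4]
force: [-0.9, -0.6, -0.9]
opening: 0.0393
t 6.97 pos [0.4917 0.2764 0.3544] open 0.0393 F [-0.8559 -0.6407 -0.8837] j6 -38.29411533571524
 turn(rotvec tool) [ 0.2153 -0.0734 -0.2763] | shift in present axes [ 0.0043 -0.0141  0.03  ] | shift after turn [ 0.0044 -0.014   0.03  ]
```

```bash
python3 -m inch '[0.01,-0.007,0.014,0,0,-0.2,0.03, 0.02,-0.005,0.010,0,0,0,0.03, 0.02,0,0,0,0,0,0.03, 0.01,0,0,0,0,0,0.03]'; python3 go.py p magenta .2288
```

```text
clock: 7.48
tool_pos: [0.4995, 0.3033, 0.2905]
orientation: [131.8, 89.8, -127.4]
force: [0.0, -0.0, -1.0]
opening: 0.0399
t 7.47 pos [0.4995 0.3033 0.2905] open 0.0399 F [ 0.0373 -0.0332 -1.002 ] j6 -39.59057277136556
 turn(rotvec tool) [ 0.2423 -0.1134 -0.1264] | shift in present axes [ 0.0617 -0.0016  0.0051] | shift after turn [ 0.0617 -0.0014  0.005 ]
```

```bash
python3 -m inch '[0.015,-0.001,0.005,0.2,0,0,0.03, 0.015,0,0,0,0,0,0.03, 0.012,0,0,0,0,0,0.03, 0,0,0,0,0,0,0.03]'; python3 go.py p magenta .2288
python3 - <<'E'
from plant import ctrl
import cv2
s=ctrl.snapshot("side")["color"][:,:,::-1]
cv2.imwrite("pics/s1.png",cv2.resize(s[100:260,150:410],None,fx=3,fy=3))
E
```

```text
clock: 7.98
tool_pos: [0.4998, 0.3075, 0.245]
orientation: [132.1, 89.7, -127.4]
force: [-0.5, -0.4, -0.3]
opening: 0.0394
t 7.97 pos [0.4998 0.3075 0.245 ] open 0.0394 F [-0.4637 -0.4499 -0.3015] j6 -40.14572252905979
 turn(rotvec tool) [-0.0524 -0.1689 -0.1873] | shift in present axes [ 0.0162 -0.0004  0.001 ] | shift after turn [ 0.0162 -0.0004  0.0009]
```

View pics/s1.png

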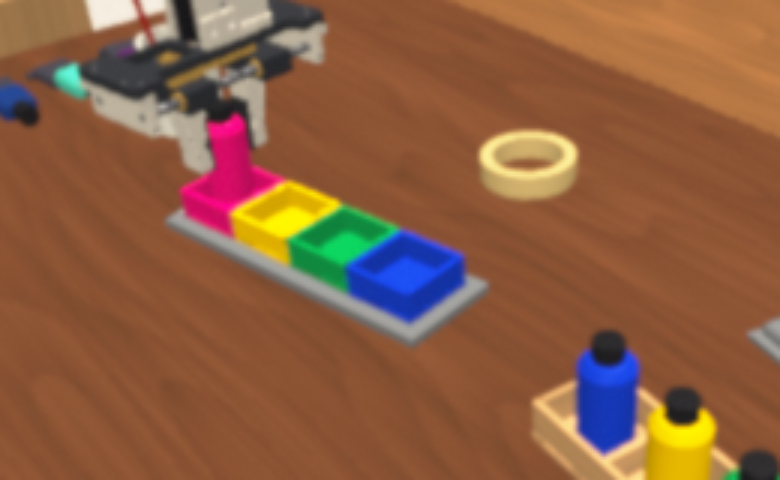

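The magenta bottle is upright over its pocket, at crop (232,160). Lower it gently.

```bash
python3 -m inch '[0.006,0,0.001,0,0,0,0.03, 0.004,0,0,0,0,0,0.03, 0.003,0,0,0,0,0,0.03, 0.002,0,0,0,0,0,0.03, 0,0,0,0,0,0,0.03]'; python3 go.py p magenta .2288
```

```text
clock: 8.65
tool_pos: [0.5001, 0.3092, 0.2311]
orientation: [170.7, 89.9, -88.7]
force: [-0.2, -0.1, -1.4]
opening: 0.0393
t 8.65 pos [0.5001 0.3092 0.2311] open 0.0393 F [-0.2199 -0.0826 -1.353 ] j6 -40.22778013474523
 turn(rotvec tool) [-0.0219 -0.0505 -0.0082] | shift in present axes [ 0.0023  0.0003 -0.0006] | shift after turn [ 0.0023  0.0003 -0.0006]
```

```bash
python3 -m inch '[0.0015,0,0,0,0,0,0.03, 0.0015,0,0,0,0,0,0.03, 0,0,0,0,0,0,0.03]'; python3 go.py p magenta .2288
```

```text
clock: 9.02
tool_pos: [0.5002, 0.3094, 0.2289]
orientation: [-118.2, 90.0, -17.6]
force: [0.2, 0.4, -1.3]
opening: 0.0396
t 9.03 pos [0.5002 0.3094 0.2289] open 0.0396 F [ 0.2297  0.4079 -1.3072] j6 -40.227401041743555
 turn(rotvec tool) [ 0.0024 -0.0235  0.0438] | shift in present axes [ 0.0001  0.0004 -0.0008] | shift after turn [ 0.0001  0.0004 -0.0008]
```

```bash
python3 -m inch '[0.0015,0,0,0,0,0,0.03, 0,0,0,0,0,0,0.03]'; python3 go.py p magenta .2288
```

```text
clock: 9.28
tool_pos: [0.5003, 0.3096, 0.2291]
orientation: [-88.4, 89.9, 12.3]
force: [0.6, 0.7, -1.2]
opening: 0.0395
t 9.28 pos [0.5003 0.3096 0.2291] open 0.0395 F [ 0.6119  0.7181 -1.2286] j6 -40.22748886950917
 turn(rotvec tool) [0.0392 0.003  0.1055] | shift in present axes [ 0.0003  0.0005 -0.001 ] | shift after turn [ 0.0003  0.0005 -0.001 ]
```

```bash
python3 -m inch '[0.003,0,0,0,0,0,0.03, 0,0,0,0,0,0,0.03]'; python3 go.py p magenta .2288
```

```text
clock: 9.52
tool_pos: [0.5003, 0.31, 0.2292]
orientation: [-78.5, 89.8, 22.2]
force: [0.1, 0.2, -1.9]
opening: 0.0395
t 9.53 pos [0.5003 0.31   0.2292] open 0.0395 F [ 0.087   0.1621 -1.9371] j6 -40.22725875390311
 turn(rotvec tool) [0.1189 0.0453 0.2212] | shift in present axes [ 0.0004  0.0006 -0.0014] | shift after turn [ 0.0004  0.0006 -0.0014]
```

It stopped descending at the predicted floor height, so it is on the floor. Release and retreat.

```bash
python3 -m inch '[0,0,0,0,0,0,0.0876, 0,0,0,0,0,0,0.0876, 0,0,0,0,0,0,0.0876, 0,0,0,0,0,0,0.0876, -0.015,0,0,0,0,0,0.0876, -0.03,0,0,0,0,0,0.0876, -0.04,0,0,0,0,0,0.0876, -0.03,0,0,0,0,0,0.0876]'; python3 go.py b green .34
```

```text
clock: 10.52
tool_pos: [0.4999, 0.3094, 0.3468]
orientation: [-176.5, 89.8, -75.8]
force: [0.6, 0.6, -0.2]
opening: 0.0876
t 10.53 pos [0.4999 0.3094 0.3468] open 0.0876 F [ 0.6423  0.6354 -0.2343] j6 -40.20849903502102
 turn(rotvec tool) [17.8033 -0.152   0.0334] | shift in present axes [ 0.0083  0.0878 -0.5507] | shift after turn [ 0.0068 -0.0848 -0.5512]
```

```bash
python3 -m inch '[0,0,0,6,0,0,0.0876, 0,0,0,6,0,0,0.0876, 0,0,0,6,0,0,0.0876, 0,-0.005,-0.03,0,0,0,0.0876, 0,-0.0075,-0.05,0,0,0,0.0876, 0,-0.0075,-0.05,0,0,0,0.0876, 0,-0.0075,-0.05,0,0,0,0.0876, 0,-0.0075,-0.05,0,0,0,0.0876, 0,-0.0075,-0.05,0,0,0,0.0876, 0,-0.0075,-0.05,0,0,0,0.0876, 0,-0.0075,-0.05,0,0,0,0.0876, 0,-0.0075,-0.05,0,0,0,0.0876, 0,-0.0075,-0.05,0,0,0,0.0876, 0,-0.006,-0.03,0,0,0,0.0876]'; python3 go.py b green .34
python3 - <<'E'
from plant import ctrl
import cv2
s=ctrl.snapshot("side")["color"][:,:,::-1]
cv2.imwrite("pics/s2.png",cv2.resize(s[100:260,150:410],None,fx=3,fy=3))
E
```

```text
clock: 12.28
tool_pos: [0.5057, -0.228, 0.3619]
orientation: [-63.1, 88.9, 19.9]
force: [0.1, 0.5, -0.3]
opening: 0.0879
t 12.28 pos [ 0.5057 -0.228   0.3619] open 0.0879 F [ 0.0873  0.464  -0.3165] j6 -2.487246460390055
 turn(rotvec tool) [0.125  0.5155 1.0136] | shift in present axes [ 0.0219 -0.0123 -0.0188] | shift after turn [ 0.0219 -0.0127 -0.0186]
```

View pics/s2.png

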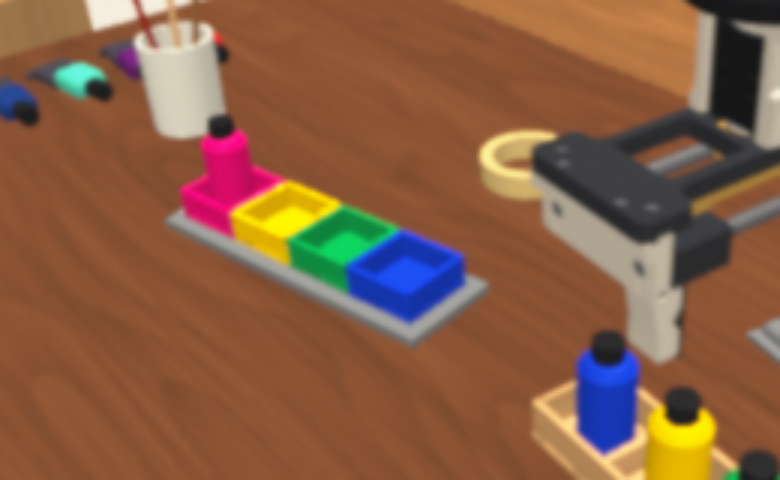

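The magenta bottle stands in its pocket at crop (228,165). Next is green.

```bash
python3 -m inch '[0.02,-0.0125,-0.0185,0.1,0.5,1,0.0876, 0.02,0,0,0,0,0,0.0876, 0.01,0,0,0,0,0,0.0876, 0,0,0,0,0,0,0.0876]'; python3 go.py b green .215
```

```text
clock: 12.82
tool_pos: [0.5138, -0.2541, 0.3139]
orientation: [-118.5, 89.8, -35.7]
force: [-0.5, 0.4, 1.2]
opening: 0.0878
t 12.82 pos [ 0.5138 -0.2541  0.3139] open 0.0878 F [-0.5005  0.4223  1.15  ] j6 -0.4489056099355894
 turn(rotvec tool) [-0.0288 -0.0805  0.148 ] | shift in present axes [ 0.0989 -0.0012  0.0065] | shift after turn [ 0.0989 -0.0014  0.0063]
```

```bash
python3 -m inch '[0.025,-0.001,0.006,0,0,0.1,0.0876, 0.03,0,0,0,0,0,0.0876, 0.025,0,0,0,0,0,0.0876, 0.012,0,0,0,0,0,0.0876, 0,0,0,0,0,0,0.0876]'; python3 go.py b green .215
```

```text
clock: 13.45
tool_pos: [0.5176, -0.2479, 0.2259]
orientation: [-104.9, 89.4, -21.8]
force: [0.7, -0.1, -0.2]
opening: 0.0872
t 13.45 pos [ 0.5176 -0.2479  0.2259] open 0.0872 F [ 0.7398 -0.0549 -0.1582] j6 -1.0162286076848106
 turn(rotvec tool) [ 0.2443 -0.1508  0.5703] | shift in present axes [ 0.0109  0.0017 -0.0003] | shift after turn [ 0.0109  0.0016 -0.0003]
```

```bash
python3 -m inch '[0.011,0.001,0,0.2,0,0.5,0.0876, 0,0,0,0,0,0,0.0876, 0,0,0,0,0,0,0.03, 0,0,0,0,0,0,0.03, 0,0,0,0,0,0,0.03, 0,0,0,0,0,0,0.03, 0,0,0,0,0,0,0.03, 0,0,0,0,0,0,0.03, 0,0,0,0,0,0,0.03]'; python3 go.py b green .215
```

```text
clock: 14.58
tool_pos: [0.5177, -0.248, 0.2174]
orientation: [-119.7, 89.7, -36.8]
force: [0.1, 0.3, 0.2]
opening: 0.0391
t 14.57 pos [ 0.5177 -0.248   0.2174] open 0.0391 F [0.072  0.3137 0.1875] j6 -1.2115571756956998
 turn(rotvec tool) [ 0.0704 -0.1726  0.3027] | shift in present axes [ 0.0024  0.0017 -0.0002] | shift after turn [ 0.0024  0.0017 -0.0002]
```

Underside is at TCP − 0.2124, so release will be at z ≈ 0.2274. Lift, turn and carry.

```bash
python3 -m inch '[-0.01,0,0,0,0,0,0.03, -0.02,0,0,0,0,0,0.03, -0.03,0,0,0,0,0,0.03, -0.03,0,0,0,0,0,0.03, -0.03,0,0,0,0,0,0.03, -0.015,0,0,0,0,0,0.03, 0,0,0,-5.9,0,0,0.03, 0,0,0,-5.9,0,0,0.03, 0,0,0,-5.9,0,0,0.03, 0,0,0,0,0,0,0.03]'; python3 go.py p green .35
```

```text
clock: 15.82
tool_pos: [0.5155, -0.247, 0.3579]
orientation: [-139.7, 89.8, -38.6]
force: [0.4, 0.2, 0.2]
opening: 0.0397
t 15.82 pos [ 0.5155 -0.247   0.3579] open 0.0397 F [0.3524 0.1814 0.2426] j6 17.00765691669713
 turn(rotvec tool) [ 0.4942 -0.1244  0.1065] | shift in present axes [ 0.0072 -0.0902  0.4108] | shift after turn [ 0.0079 -0.0867  0.4116]
```

```bash
python3 -m inch '[0,-0.005,0.025,0.4,0,0,0.03, 0,-0.0085,0.04,0,0,0,0.03, 0,-0.0085,0.04,0,0,0,0.03, 0,-0.0085,0.04,0,0,0,0.03, 0,-0.0085,0.04,0,0,0,0.03, 0,-0.0085,0.04,0,0,0,0.03, 0,-0.0085,0.04,0,0,0,0.03, 0,-0.0085,0.04,0,0,0,0.03, 0,-0.0085,0.04,0,0,0,0.03, 0,-0.0085,0.04,0,0,0,0.03, 0,-0.005,0.025,0,0,0,0.03, 0,0,0,0,0,0,0.03]'; python3 go.py p green .35
```

```text
clock: 17.32
tool_pos: [0.5295, 0.1848, 0.354]
orientation: [112.0, 89.7, -149.4]
force: [-0.6, -1.0, -1.9]
opening: 0.0393
t 17.32 pos [0.5295 0.1848 0.354 ] open 0.0393 F [-0.5503 -0.9744 -1.8945] j6 -30.59171307412982
 turn(rotvec tool) [-1.994  -0.0898 -0.2339] | shift in present axes [ 0.004   0.0061 -0.0105] | shift after turn [ 0.004   0.0065 -0.0102]
```

```bash
python3 -m inch '[0.01,0.0062,-0.0104,-2,0,-0.2,0.03, 0.025,0,0,0,0,0,0.03, 0.03,0,0,0,0,0,0.03, 0.015,0,0,0,0,0,0.03, 0,0,0,0,0,0,0.03]'; python3 go.py p green .2274
```

```text
clock: 17.95
tool_pos: [0.5244, 0.1708, 0.272]
orientation: [146.5, 89.9, -113.3]
force: [0.2, 0.7, -2.0]
opening: 0.0395
t 17.95 pos [0.5244 0.1708 0.272 ] open 0.0395 F [ 0.2057  0.6784 -1.9588] j6 -28.326687474271832
 turn(rotvec tool) [-0.4518 -0.1195 -0.0796] | shift in present axes [ 0.0446 -0.0012  0.0027] | shift after turn [ 0.0446 -0.0011  0.0026]
```

```bash
python3 -m inch '[0.015,-0.001,0.0025,-0.4,0,0,0.03, 0.015,0,0,0,0,0,0.03, 0.005,0,0,0,0,0,0.03, 0.003,0,0,0,0,0,0.03, 0,0,0,0,0,0,0.03]'; python3 go.py p green .2274
```

```text
clock: 18.58
tool_pos: [0.5258, 0.1739, 0.2333]
orientation: [-130.0, 89.9, -29.4]
force: [0.2, -0.0, -2.6]
opening: 0.0392
t 18.57 pos [0.5258 0.1739 0.2333] open 0.0392 F [ 0.1976 -0.0326 -2.6312] j6 -28.144836120828796
 turn(rotvec tool) [-0.0452 -0.0658  0.0785] | shift in present axes [ 0.0059  0.0009 -0.0003] | shift after turn [ 0.0059  0.0009 -0.0003]
```

```bash
python3 -m inch '[0.003,0.001,0,0,0,0,0.03, 0.002,0,0,0,0,0,0.03, 0.002,0,0,0,0,0,0.03, 0.002,0,0,0,0,0,0.03, 0,0,0,0,0,0,0.03]'; python3 go.py p green .2274
```

```text
clock: 19.2
tool_pos: [0.5251, 0.1742, 0.2279]
orientation: [-96.5, 89.7, 4.1]
force: [-1.0, -0.3, -1.9]
opening: 0.0398
t 19.2 pos [0.5251 0.1742 0.2279] open 0.0398 F [-0.9887 -0.3132 -1.8796] j6 -28.204143249667478
 turn(rotvec tool) [ 0.0471 -0.0298  0.262 ] | shift in present axes [ 0.0005  0.0003 -0.0006] | shift after turn [ 0.0005  0.0002 -0.0006]
```

```bash
python3 -m inch '[0.002,0,0,0,0,0,0.03, 0,0,0,0,0,0,0.03]'; python3 go.py p green .2274
```

```text
clock: 19.45
tool_pos: [0.5253, 0.1744, 0.2275]
orientation: [-92.4, 89.7, 8.3]
force: [0.0, -0.2, -1.1]
opening: 0.0394
t 19.45 pos [0.5253 0.1744 0.2275] open 0.0394 F [ 0.041  -0.2315 -1.1407] j6 -28.20621268754188
 turn(rotvec tool) [ 0.0891 -0.0141  0.3447] | shift in present axes [ 0.0001  0.0005 -0.0008] | shift after turn [ 0.0001  0.0005 -0.0008]
```

Force is easing and the height matches the floor. Release, retreat, and head for yellow.

```bash
python3 -m inch '[0,0,0,0,0,0,0.0876, 0,0,0,0,0,0,0.0876, 0,0,0,0,0,0,0.0876, 0,0,0,0,0,0,0.0876, -0.015,0,0,0,0,0,0.0876, -0.03,0,0,0,0,0,0.0876, -0.04,0,0,0,0,0,0.0876, -0.03,0,0,0,0,0,0.0876, 0,0,0,6,0,0,0.0876, 0,0,0,6,0,0,0.0876, 0,0,0,5.5,0,0,0.0876, 0,0,0,0,0,0,0.0876]'; python3 go.py b yellow .34
```

```text
clock: 20.95
tool_pos: [0.525, 0.174, 0.3545]
orientation: [-64.2, 89.2, 18.5]
force: [-0.6, -0.9, -0.3]
opening: 0.0871
t 20.95 pos [0.525  0.174  0.3545] open 0.0871 F [-0.5952 -0.8916 -0.2704] j6 -46.13548496248205
 turn(rotvec tool) [-0.1458  0.3258  0.6772] | shift in present axes [ 0.013  -0.046  -0.3551] | shift after turn [ 0.0145 -0.0453 -0.3552]
```

```bash
python3 -m inch '[0,-0.004,-0.03,0,0.3,0.6,0.0876, 0,-0.006,-0.05,0,0,0,0.0876, 0,-0.006,-0.05,0,0,0,0.0876, 0,-0.006,-0.05,0,0,0,0.0876, 0,-0.006,-0.05,0,0,0,0.0876, 0,-0.006,-0.05,0,0,0,0.0876, 0,-0.005,-0.035,0,0,0,0.0876, 0,-0.003,-0.015,0,0,0,0.0876, 0,0,0,0,0,0,0.0876]'; python3 go.py b yellow .34
```

```text
clock: 22.08
tool_pos: [0.5283, -0.1679, 0.3597]
orientation: [-76.5, 89.6, 7.7]
force: [-0.1, -0.3, -0.2]
opening: 0.0877
t 22.07 pos [ 0.5283 -0.1679  0.3597] open 0.0877 F [-0.1031 -0.2673 -0.2307] j6 -8.378924448180214
 turn(rotvec tool) [1.3    0.0993 0.3926] | shift in present axes [ 0.0197  0.0008 -0.0163] | shift after turn [ 0.0197  0.0003 -0.0163]
```

```bash
python3 -m inch '[0.02,0.0005,-0.016,1.3,0,0.3,0.0876, 0.03,0,0,0,0,0,0.0876, 0.015,0,0,0,0,0,0.0876, 0,0,0,0,0,0,0.0876]'; python3 go.py b yellow .215
```

```text
clock: 22.58
tool_pos: [0.5263, -0.1822, 0.2919]
orientation: [-22.7, 89.9, 60.4]
force: [0.3, -0.0, -0.1]
opening: 0.0872
t 22.57 pos [ 0.5263 -0.1822  0.2919] open 0.0872 F [ 0.3283 -0.0156 -0.0527] j6 -7.842097329652426
 turn(rotvec tool) [0.173  0.1178 0.049 ] | shift in present axes [ 0.0769  0.0002 -0.0019] | shift after turn [ 0.0769  0.0001 -0.0018]
```

```bash
python3 -m inch '[0.025,0,-0.002,0.1,0,0,0.0876, 0.025,0,0,0,0,0,0.0876, 0.018,0,0,0,0,0,0.0876, 0.004,0,0,0,0,0,0.0876, 0,0,0,0,0,0,0.0876]'; python3 go.py b yellow .215
```

```text
clock: 23.2
tool_pos: [0.5292, -0.1829, 0.2224]
orientation: [-78.0, 89.6, 5.2]
force: [-0.0, -0.7, 0.7]
opening: 0.0878
t 23.2 pos [ 0.5292 -0.1829  0.2224] open 0.0878 F [-0.0129 -0.72    0.6528] j6 -7.702521108556708
 turn(rotvec tool) [0.3172 0.089  0.4138] | shift in present axes [ 0.0073  0.0031 -0.0015] | shift after turn [ 0.0074  0.003  -0.0015]
```

```bash
python3 -m inch '[0.007,0.003,-0.0015,0.2,0,0.4,0.0876, 0,0,0,0,0,0,0.0876, 0,0,0,0,0,0,0.03, 0,0,0,0,0,0,0.03, 0,0,0,0,0,0,0.03, 0,0,0,0,0,0,0.03, 0,0,0,0,0,0,0.03, 0,0,0,0,0,0,0.03, 0,0,0,0,0,0,0.03]'; python3 go.py b yellow .215
```

```text
clock: 24.32
tool_pos: [0.5267, -0.1841, 0.2174]
orientation: [-64.8, 89.8, 18.2]
force: [0.4, -0.6, 0.1]
opening: 0.0397
t 24.32 pos [ 0.5267 -0.1841  0.2174] open 0.0397 F [ 0.3838 -0.6324  0.1007] j6 -7.700617262770721
 turn(rotvec tool) [0.1267 0.1026 0.2172] | shift in present axes [0.0024 0.0008 0.    ] | shift after turn [0.0024 0.0007 0.0001]
```

Same grip height as green, so release at z ≈ 0.2274.

```bash
python3 -m inch '[-0.01,0,0,0,0,0,0.03, -0.02,0,0,0,0,0,0.03, -0.03,0,0,0,0,0,0.03, -0.03,0,0,0,0,0,0.03, -0.03,0,0,0,0,0,0.03, -0.015,0,0,0,0,0,0.03, 0,0,0,-5.9,0,0,0.03, 0,0,0,-5.9,0,0,0.03, 0,0,0,-5.7,0,0,0.03, 0,0,0,0,0,0,0.03]'; python3 go.py p yellow .35
```

```text
clock: 25.58
tool_pos: [0.5241, -0.184, 0.3578]
orientation: [-8.0, 89.8, 93.0]
force: [0.8, -0.2, -1.4]
opening: 0.0396
t 25.57 pos [ 0.5241 -0.184   0.3578] open 0.0396 F [ 0.8136 -0.1594 -1.4455] j6 10.244424567520383
 turn(rotvec tool) [0.3346 0.1665 0.0228] | shift in present axes [ 0.0091 -0.0695  0.4195] | shift after turn [ 0.0078 -0.067   0.4199]
```

```bash
python3 -m inch '[0,-0.004,0.025,0.3,0,0,0.03, 0,-0.0065,0.041,0,0,0,0.03, 0,-0.0065,0.041,0,0,0,0.03, 0,-0.0065,0.041,0,0,0,0.03, 0,-0.0065,0.041,0,0,0,0.03, 0,-0.0065,0.041,0,0,0,0.03, 0,-0.0065,0.041,0,0,0,0.03, 0,-0.0065,0.041,0,0,0,0.03, 0,-0.0065,0.041,0,0,0,0.03, 0,-0.0065,0.041,0,0,0,0.03, 0,-0.004,0.02,0,0,0,0.03, 0,0,0,0,0,0,0.03]'; python3 go.py p yellow .35
```

```text
clock: 27.08
tool_pos: [0.5171, 0.2477, 0.3555]
orientation: [72.1, 89.6, 170.8]
force: [0.0, -0.6, -1.0]
opening: 0.0396
t 27.07 pos [0.5171 0.2477 0.3555] open 0.0396 F [ 0.0069 -0.5889 -0.9594] j6 -36.15522144260228
 turn(rotvec tool) [-1.9238  0.131  -0.3841] | shift in present axes [ 0.0056  0.0054 -0.006 ] | shift after turn [ 0.0055  0.0056 -0.0058]
```

```bash
python3 -m inch '[0.01,0.0055,-0.006,-1.9,0,-0.3,0.03, 0.025,0,0,0,0,0,0.03, 0.03,0,0,0,0,0,0.03, 0.015,0,0,0,0,0,0.03, 0,0,0,0,0,0,0.03]'; python3 go.py p yellow .2274
```

```text
clock: 27.7
tool_pos: [0.5108, 0.2342, 0.2721]
orientation: [61.9, 89.8, 162.4]
force: [0.2, -0.6, -1.0]
opening: 0.0391
t 27.7 pos [0.5108 0.2342 0.2721] open 0.0391 F [ 0.2363 -0.6272 -1.0417] j6 -33.885151204821064
 turn(rotvec tool) [-0.0772  0.0807 -0.1509] | shift in present axes [ 0.0447 -0.0032  0.0062] | shift after turn [ 0.0447 -0.0031  0.0063]
```

```bash
python3 -m inch '[0.012,-0.003,0.006,0,0,0,0.03, 0.015,0,0,0,0,0,0.03, 0.006,0,0,0,0,0,0.03, 0.003,0,0,0,0,0,0.03, 0,0,0,0,0,0,0.03]'; python3 go.py p yellow .2274
```

```text
clock: 28.32
tool_pos: [0.5134, 0.2415, 0.2354]
orientation: [-2.9, 89.8, 97.6]
force: [-0.2, 0.3, -1.4]
opening: 0.0395
t 28.32 pos [0.5134 0.2415 0.2354] open 0.0395 F [-0.1582  0.2777 -1.4334] j6 -34.22649887072506
 turn(rotvec tool) [-0.0508  0.1527  0.0078] | shift in present axes [ 0.008   0.0008 -0.0003] | shift after turn [ 0.008   0.0008 -0.0003]
```

```bash
python3 -m inch '[0.004,0.0008,0,0,0,0,0.03, 0.003,0,0,0,0,0,0.03, 0.0025,0,0,0,0,0,0.03, 0.002,0,0,0,0,0,0.03, 0.002,0,0,0,0,0,0.03, 0,0,0,0,0,0,0.03]'; python3 go.py p yellow .2274
```

```text
clock: 29.08
tool_pos: [0.5126, 0.2418, 0.228]
orientation: [-48.0, 89.7, 52.7]
force: [0.4, 0.3, -1.7]
opening: 0.0394
t 29.07 pos [0.5126 0.2418 0.228 ] open 0.0394 F [ 0.3819  0.309  -1.7406] j6 -34.27884768700709
 turn(rotvec tool) [0.0911 0.2044 0.2264] | shift in present axes [ 0.0006  0.0001 -0.0008] | shift after turn [ 0.0006  0.0001 -0.0008]
```

```bash
python3 -m inch '[0.0025,0,0,0,0,0,0.03, 0,0,0,0,0,0,0.03]'; python3 go.py p yellow .2274
```

```text
clock: 29.32
tool_pos: [0.5128, 0.2421, 0.2276]
orientation: [-55.2, 89.6, 45.6]
force: [0.0, 0.2, -1.1]
opening: 0.0391
t 29.32 pos [0.5128 0.2421 0.2276] open 0.0391 F [ 0.0032  0.1849 -1.0899] j6 -34.2781909274546
 turn(rotvec tool) [0.1521 0.2264 0.3242] | shift in present axes [ 0.0002  0.0003 -0.001 ] | shift after turn [ 0.0002  0.0003 -0.001 ]
```

```bash
python3 -m inch '[0,0,0,0,0,0,0.0876, 0,0,0,0,0,0,0.0876, 0,0,0,0,0,0,0.0876, 0,0,0,0,0,0,0.0876, -0.015,0,0,0,0,0,0.0876, -0.03,0,0,0,0,0,0.0876, -0.04,0,0,0,0,0,0.0876, -0.03,0,0,0,0,0,0.0876, 0,0,0,6,0,0,0.0876, 0,0,0,6,0,0,0.0876, 0,0,0,5.5,0,0,0.0876, 0,0,0,0,0,0,0.0876]'; python3 go.py b blue .34
```

```text
clock: 30.82
tool_pos: [0.5127, 0.2413, 0.3543]
orientation: [-44.0, 89.2, 38.8]
force: [-0.1, 0.2, 0.7]
opening: 0.0877
t 30.82 pos [0.5127 0.2413 0.3543] open 0.0877 F [-0.0718  0.2283  0.7295] j6 -52.25514768730179
 turn(rotvec tool) [-0.0877  0.5649  0.5463] | shift in present axes [ 0.0114 -0.0646 -0.3526] | shift after turn [ 0.0143 -0.0642 -0.3526]
```

```bash
python3 -m inch '[0,-0.005,-0.03,0,0.5,0.5,0.0876, 0,-0.009,-0.05,0,0,0,0.0876, 0,-0.009,-0.05,0,0,0,0.0876, 0,-0.009,-0.05,0,0,0,0.0876, 0,-0.009,-0.05,0,0,0,0.0876, 0,-0.009,-0.05,0,0,0,0.0876, 0,-0.007,-0.035,0,0,0,0.0876, 0,-0.003,-0.015,0,0,0,0.0876, 0,0,0,0,0,0,0.0876]'; python3 go.py b blue .34
python3 - <<'E'
from plant import ctrl
import cv2
s=ctrl.snapshot("side")["color"][:,:,::-1]
cv2.imwrite("pics/s3.png",cv2.resize(s[100:260,150:410],None,fx=3,fy=3))
E
```

```text
clock: 31.95
tool_pos: [0.5347, -0.1027, 0.3591]
orientation: [-66.1, 89.6, 18.2]
force: [0.2, 0.3, -0.4]
opening: 0.0872
t 31.95 pos [ 0.5347 -0.1027  0.3591] open 0.0872 F [ 0.2212  0.2983 -0.3925] j6 -15.44577341784255
 turn(rotvec tool) [1.351  0.1678 0.3666] | shift in present axes [ 0.0191  0.0006 -0.014 ] | shift after turn [ 0.0191  0.0001 -0.0139]
```

View pics/s3.png

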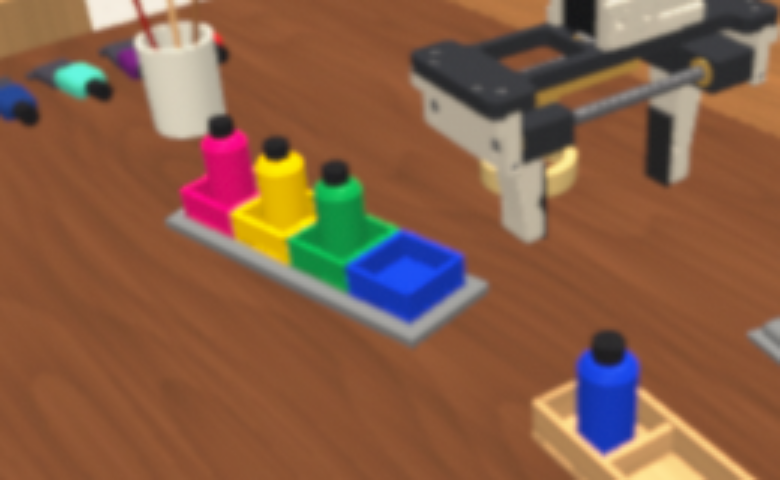

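Magenta, yellow and green stand in their pockets at crop (228,165), (282,185) and (338,210). Blue is left, at crop (607,395).

```bash
python3 -m inch '[0.02,0.0005,-0.0135,1.3,0,0.3,0.0876, 0.03,0,0,0,0,0,0.0876, 0.015,0,0,0,0,0,0.0876, 0,0,0,0,0,0,0.0876]'; python3 go.py b blue .215
```

```text
clock: 32.5
tool_pos: [0.5339, -0.1117, 0.294]
orientation: [-45.8, 89.7, 37.5]
force: [0.5, 0.9, 0.1]
opening: 0.0876
t 32.5 pos [ 0.5339 -0.1117  0.294 ] open 0.0876 F [0.4761 0.9077 0.1251] j6 -15.24454987997636
 turn(rotvec tool) [0.4553 0.2068 0.211 ] | shift in present axes [ 0.079   0.0009 -0.0052] | shift after turn [ 0.079   0.0005 -0.0049]
```

```bash
python3 -m inch '[0.025,0.001,-0.005,0.4,0.2,0.2,0.0876, 0.025,0,0,0,0,0,0.0876, 0.02,0,0,0,0,0,0.0876, 0.004,0,0,0,0,0,0.0876, 0,0,0,0,0,0,0.0876]'; python3 go.py b blue .215
```

```text
clock: 33.12
tool_pos: [0.5362, -0.114, 0.2241]
orientation: [-85.5, 89.5, -2.2]
force: [0.3, 0.1, -0.3]
opening: 0.0875
t 33.12 pos [ 0.5362 -0.114   0.2241] open 0.0875 F [ 0.2748  0.0888 -0.2551] j6 -15.3284503070168
 turn(rotvec tool) [0.3873 0.0409 0.5018] | shift in present axes [ 0.009   0.0031 -0.0029] | shift after turn [ 0.0091  0.003  -0.0029]
```

```bash
python3 -m inch '[0.008,0.003,-0.003,0.3,0,0.4,0.0876, 0.003,0,0,0,0,0,0.0876, 0,0,0,0,0,0,0.0876, 0,0,0,0,0,0,0.03, 0,0,0,0,0,0,0.03, 0,0,0,0,0,0,0.03, 0,0,0,0,0,0,0.03, 0,0,0,0,0,0,0.03, 0,0,0,0,0,0,0.03, 0,0,0,0,0,0,0.03]'; python3 go.py b blue .215
```

```text
clock: 34.38
tool_pos: [0.5337, -0.1167, 0.2149]
orientation: [-74.6, 89.7, 8.4]
force: [1.3, -0.6, 0.1]
opening: 0.0393
t 34.38 pos [ 0.5337 -0.1167  0.2149] open 0.0393 F [ 1.3459 -0.5736  0.1237] j6 -15.22215669597967
 turn(rotvec tool) [0.0983 0.0852 0.3081] | shift in present axes [-0.0001  0.0009  0.0001] | shift after turn [-0.0001  0.0009  0.0001]
```

Release will be at z ≈ 0.2249.

```bash
python3 -m inch '[-0.01,0,0,0,0,0,0.03, -0.02,0,0,0,0,0,0.03, -0.03,0,0,0,0,0,0.03, -0.03,0,0,0,0,0,0.03, -0.03,0,0,0,0,0,0.03, -0.015,0,0,0,0,0,0.03, 0,0,0,-5.9,0,0,0.03, 0,0,0,-5.9,0,0,0.03, 0,0,0,-5.7,0,0,0.03, 0,0,0,0,0,0,0.03]'; python3 go.py p blue .35
```

```text
clock: 35.62
tool_pos: [0.5311, -0.1168, 0.3563]
orientation: [-73.2, 89.8, 27.8]
force: [0.3, 0.2, -0.9]
opening: 0.0395
t 35.62 pos [ 0.5311 -0.1168  0.3563] open 0.0395 F [ 0.3104  0.2053 -0.9358] j6 2.7428355664439894
 turn(rotvec tool) [0.3228 0.0605 0.1978] | shift in present axes [ 0.0067 -0.0488  0.2192] | shift after turn [ 0.0063 -0.0476  0.2195]
```

```bash
python3 -m inch '[0,-0.005,0.025,0.3,0,0,0.03, 0,-0.0085,0.038,0,0,0,0.03, 0,-0.0085,0.038,0,0,0,0.03, 0,-0.0085,0.038,0,0,0,0.03, 0,-0.0085,0.038,0,0,0,0.03, 0,-0.004,0.018,0,0,0,0.03, 0,0,0,0,0,0,0.03]'; python3 go.py p blue .35
```

```text
clock: 36.5
tool_pos: [0.5381, 0.0879, 0.3547]
orientation: [40.1, 89.9, 139.6]
force: [0.1, -0.4, -1.1]
opening: 0.0391
t 36.5 pos [0.5381 0.0879 0.3547] open 0.0391 F [ 0.1431 -0.4074 -1.0862] j6 -20.31882745058315
 turn(rotvec tool) [-1.1139  0.0568 -0.0469] | shift in present axes [ 0.0047 -0.0027  0.0196] | shift after turn [ 0.0047 -0.0031  0.0196]
```

```bash
python3 -m inch '[0.01,-0.003,0.019,-1,0,0,0.03, 0.025,0,0,0,0,0,0.03, 0.03,0,0,0,0,0,0.03, 0.015,0,0,0,0,0,0.03, 0,0,0,0,0,0,0.03]'; python3 go.py p blue .2249
```

```text
clock: 37.12
tool_pos: [0.5377, 0.1066, 0.2713]
orientation: [66.6, 89.9, 166.9]
force: [-0.1, 0.6, 0.6]
opening: 0.0396
t 37.12 pos [0.5377 0.1066 0.2713] open 0.0396 F [-0.1332  0.611   0.5767] j6 -21.323480528946234
 turn(rotvec tool) [-0.3199  0.0407 -0.0935] | shift in present axes [ 0.0464 -0.      0.0011] | shift after turn [0.0464 0.     0.0011]
```

```bash
python3 -m inch '[0.012,0,0.001,-0.3,0,0,0.03, 0.015,0,0,0,0,0,0.03, 0.006,0,0,0,0,0,0.03, 0.004,0,0,0,0,0,0.03, 0,0,0,0,0,0,0.03]'; python3 go.py p blue .2249
```

```text
clock: 37.75
tool_pos: [0.5384, 0.1079, 0.2337]
orientation: [-44.3, 89.9, 56.3]
force: [-0.7, 0.8, -1.1]
opening: 0.0394
t 37.75 pos [0.5384 0.1079 0.2337] open 0.0394 F [-0.7344  0.7614 -1.1334] j6 -21.117479230523415
 turn(rotvec tool) [-0.0071  0.0772  0.0754] | shift in present axes [ 0.0088  0.0009 -0.    ] | shift after turn [ 0.0088  0.0009 -0.    ]
```

```bash
python3 -m inch '[0.004,0.001,0,0,0,0,0.03, 0.003,0,0,0,0,0,0.03, 0.003,0,0,0,0,0,0.03, 0.002,0,0,0,0,0,0.03, 0.002,0,0,0,0,0,0.03, 0,0,0,0,0,0,0.03]'; python3 go.py p blue .2249
```

```text
clock: 38.5
tool_pos: [0.5376, 0.1081, 0.2255]
orientation: [-76.9, 89.7, 23.8]
force: [0.0, 0.9, -1.1]
opening: 0.0395
t 38.5 pos [0.5376 0.1081 0.2255] open 0.0395 F [ 0.0494  0.8572 -1.0995] j6 -21.16803282257385
 turn(rotvec tool) [0.1342 0.0693 0.2969] | shift in present axes [ 0.0006  0.0002 -0.0003] | shift after turn [ 0.0006  0.0002 -0.0003]
```

```bash
python3 -m inch '[0.0025,0,0,0,0,0,0.03, 0,0,0,0,0,0,0.03]'; python3 go.py p blue .2249
```

```text
clock: 38.75
tool_pos: [0.5379, 0.1082, 0.2251]
orientation: [-81.7, 89.6, 19.1]
force: [0.7, -0.4, -0.9]
opening: 0.0393
t 38.75 pos [0.5379 0.1082 0.2251] open 0.0393 F [ 0.6952 -0.3896 -0.894 ] j6 -21.171209816113198
 turn(rotvec tool) [0.1971 0.0575 0.3911] | shift in present axes [ 0.0002  0.0005 -0.0005] | shift after turn [ 0.0002  0.0005 -0.0005]
```

Release, rise, and move aside toward −y (tool −z) so the cameras have a clear view.

```bash
python3 -m inch '[0,0,0,0,0,0,0.0876, 0,0,0,0,0,0,0.0876, 0,0,0,0,0,0,0.0876, 0,0,0,0,0,0,0.0876, -0.015,0,0,0,0,0,0.0876, -0.03,0,0,0,0,0,0.0876, -0.04,0,0,0,0,0,0.0876, -0.04,0,0,0,0,0,0.0876, 0,0,-0.04,0,0,0,0.0876, 0,0,-0.05,0,0,0,0.0876, 0,0,-0.05,0,0,0,0.0876, 0,0,-0.05,0,0,0,0.0876, 0,0,-0.05,0,0,0,0.0876, 0,0,-0.04,0,0,0,0.0876, 0,0,0,0,0,0,0.0876]'
python3 - <<'E'
from plant import ctrl
from h import *
np.set_printoptions(precision=4,suppress=True)
P=dict(blue=(.5375,.1077),green=(.525,.1735),yellow=(.5127,.241),magenta=(.500,.3085))
for n in("top","side"):
    s=ctrl.snapshot(n);W=cloud(s);c=s["color"];hsv=cv2.cvtColor(c,cv2.COLOR_RGB2HSV);z=W[...,2]
    if n=="top": cv2.imwrite("pics/t4.png",c[:,:,::-1])
    else: cv2.imwrite("pics/s4.png",cv2.resize(c[100:260,150:410,::-1],None,fx=3,fy=3))
    for k,p in P.items():
        m=(np.hypot(W[...,0]-p[0],W[...,1]-p[1])<.03)&(z>.085)&(z<.115)&(hsv[...,2]<70)
        q=W[m]; t=q[q[:,2]>np.percentile(q[:,2],80)-.006]
        ctr,r=cv2.minEnclosingCircle(t[:,:2].astype(np.float32))
        print(n,k,m.sum(),"top z",np.percentile(q[:,2],80),"off mm",(np.array(ctr)-p)*1000,r)
    for nm,(u,v) in(("tape",(236,131)),("tube",(380,125))):
        if n=="top":
            a=pickle.load(open("top0.pkl","rb"))["color"].astype(int)
            d=abs(a-c.astype(int))[v-35:v+35,u-30:u+30]; print(nm,"mean image diff",d.mean(),d.max())
E
```

```text
clock: 40.62
tool_pos: [0.5918, -0.1751, 0.3665]
orientation: [-93.2, 89.0, 7.8]
force: [-0.5, 0.3, -0.5]
opening: 0.0875Traceback (most recent call last):
  File "<stdin>", line 11, in <module>
    return _quantile_unchecked(
        a, q, axis, out, overwrite_input, method, keepdims, weights)
    return _ureduce(a,
                    func=_quantile_ureduce_func,
    ...<5 lines>...
                    overwrite_input=overwrite_input,
                    method=method)
    r = func(a, **kwargs)
    result = _quantile(arr,
                       quantiles=q,
    ...<2 lines>...
                       out=out,
                       weights=wgt)
    slices_having_nans = np.isnan(arr[-1, ...])
                                  ~~~^^^^^^^^^
IndexError: index -1 is out of bounds for axis 0 with size 0
```

```bash
echo
```

```text
(no output)
```

View pics/t4.png

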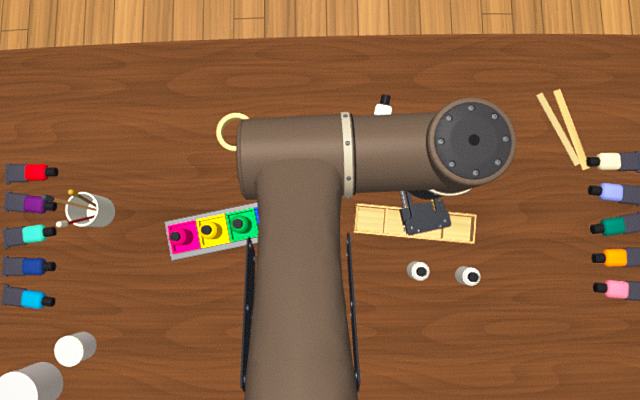

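The arm hides the blue pocket in the top view. I'll move further toward −y and look again.

```bash
python3 -m inch '[0,-0.02,-0.04,0,0,0,0.0876, 0,-0.02,-0.05,0,0,0,0.0876, 0,-0.02,-0.05,0,0,0,0.0876, 0,-0.02,-0.05,0,0,0,0.0876, 0,-0.02,-0.05,0,0,0,0.0876, 0,-0.02,-0.05,0,0,0,0.0876, 0,-0.01,-0.04,0,0,0,0.0876, 0,0,0,0,0,0,0.0876]'
cat > chk.py <<'E'
from plant import ctrl
from h import *
np.set_printoptions(precision=4,suppress=True)
P=dict(blue=(.5375,.1077),green=(.525,.1735),yellow=(.5127,.241),magenta=(.500,.3085))
for n in("top","side"):
    s=ctrl.snapshot(n);W=cloud(s);c=s["color"];hsv=cv2.cvtColor(c,cv2.COLOR_RGB2HSV);z=W[...,2]
    if n=="top": cv2.imwrite("pics/t5.png",c[:,:,::-1])
    else: cv2.imwrite("pics/s5.png",cv2.resize(c[100:260,150:410,::-1],None,fx=3,fy=3))
    for k,p in P.items():
        m=(np.hypot(W[...,0]-p[0],W[...,1]-p[1])<.03)&(z>.085)&(z<.115)&(hsv[...,2]<70)
        q=W[m]
        if len(q)<5: print(n,k,"hidden");continue
        t=q[q[:,2]>np.percentile(q[:,2],80)-.006]
        ctr,r=cv2.minEnclosingCircle(t[:,:2].astype(np.float32))
        print(n,k,m.sum(),"top z",np.percentile(q[:,2],80),"off mm",(np.array(ctr)-p)*1000,r)
    if n=="top":
        a=pickle.load(open("top0.pkl","rb"))["color"].astype(int)
        for nm,(u,v) in(("tape",(236,131)),("tube",(380,125))):
            d=abs(a-c.astype(int))[v-35:v+35,u-30:u+30]; print(nm,"image diff",d.mean(),d.max())
E
python3 chk.py
```

```text
clock: 41.68
tool_pos: [0.7907, -0.4706, 0.3757]
orientation: [-91.1, 88.7, 10.6]
force: [0.6, 0.5, -0.5]
opening: 0.0874
top blue 47 top z 0.10106599445344444 off mm [1.3448 0.2058] 0.008970550261437893
top green 54 top z 0.10123529961599771 off mm [0.1843 0.0549] 0.009629935957491398
top yellow 55 top z 0.10116389845158227 off mm [ 1.2277 -0.4292] 0.009227026253938675
top magenta 60 top z 0.10123591079343872 off mm [0.8637 0.774 ] 0.009872733615338802
tape image diff 3.1718253968253967 20
tube image diff 3.121031746031746 23
side blue 54 top z 0.09850044516074183 off mm [-0.3735 -2.6572] 0.011410148814320564
side green 52 top z 0.09851018096651162 off mm [ 0.0255 -2.4847] 0.010009605437517166
side yellow 45 top z 0.09855653398217584 off mm [-0.9324 -1.7262] 0.00994417630136013
side magenta 37 top z 0.09856416127583366 off mm [-1.2215 -2.2155] 0.008717196993529797
```

```bash
echo
```

```text
(no output)
```

View pics/t5.png

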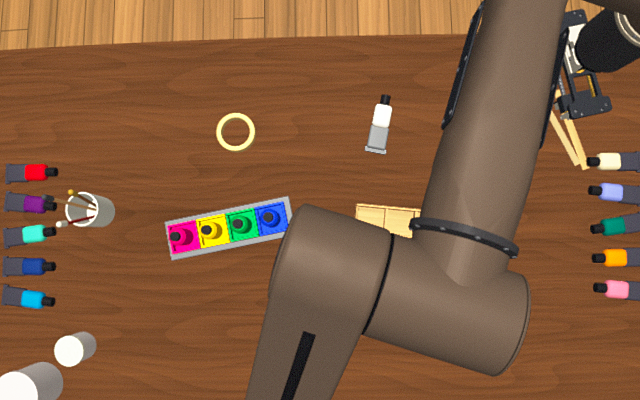

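View pics/s5.png

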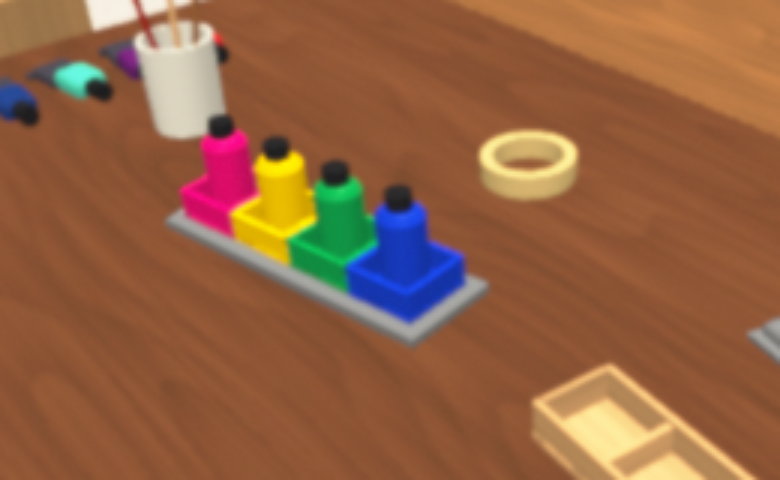

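All four bottles stand upright in their own pockets, with tops at about 0.100 m as expected. In the top view their caps are at (180,237), (209,230), (240,225) and (269,218). The tape and tube have not moved and the gripper is clear, so I'm handing in.

```bash
python3 -c "
from plant import ctrl
print(ctrl.close_job())"
```

```text
the job is handed in; nothing more can be done
None
```

I moved all four bottles (magenta, green, yellow, blue, in that order) into the pockets of their own colours and handed the job in at about 42 s of the 102 s allowed. The hand-in gives no verdict.

- **Placement:** in the last pictures the caps are within 1.5 mm of the pocket centres from the top camera and within 3 mm from the side camera.
- **Height:** the bottle tops read 0.101 m from the top camera and 0.0985 m from the side camera. The expected height is 0.100 m, and the 2.5 mm gap between cameras fits their calibration error.
- **Setting down:** the wrist force was too small and noisy to show contact clearly. I judged each bottle was on the floor from the height at which it stopped, and the bottle tops agree.
- **Bystanders:** the tape roll and paint tube look unchanged from the first picture, and the gripper was clear of everything.

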